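# Slide the medium bottle into the bench warmer and start it

### The arm

A 7-joint arm with a two-finger parallel gripper is mounted at the origin on the work surface. World frame = base frame: x ahead of the robot, y to its left, z up, the work surface at z = 0. Lengths are in mm, angles in degrees, forces in N, time in s.
With the tool pointing down it reaches from about 425 to 1025 mm from the base axis. Payload 9.4 kg.
Tool frame: the origin (TCP) lies midway between the tips of the shut fingers; the grasp point (between the pads) lies 19 mm behind it (env.grasp_offset is the distance from the TCP to the grasp point, in mm); z points along the fingers, y is the line along which they close (so a half turn about z gives the same grasp; the last joint's range is limited). The gripper opens to 85 mm and grips with 20 to 120 N. Pads are 22 mm wide; open, the fingers measure 114 mm over their backs; the gripper's body (76 mm by 85 mm) begins 54 mm behind the grasp point. The pads swing forward as they close: fully open they stand 13 mm farther back than shut.
Start: joints at [-72.061, 34.337, -0.143, 91.639, 0.103, 54.024, -4.572], TCP at [275.506, 670.612, 231.275] pointing down, gripper open.
Joint ranges: [-147.43, 147.43], [-19.82, 112.94], [-74.19, 73.91], [6.32, 146.72], [-59.91, 239.91], [6.04, 106.73], [-150.56, 150.56]. Speed limits (degrees/s): [127.2, 127.2, 172.46, 172.46, 180, 180, 180].

### API

Orientations are given as [roll, pitch, yaw] about the fixed x, y, z axes, in that order (R = Rz(yaw) Ry(pitch) Rx(roll)).
In Python, from plant import env gives the robot as it stands. The module is installed in compiled form; this text tells all that it offers.
- The arm moves only by the shell command python3 -m jog 'ROWS' [FORCE]. ROWS is JSON, a list of rows, each a list of 7 numbers: the turn, a rotation vector about the tool's x, y, z normalised to -1 to 1, where 1 is 0.1 rad, then the shift along the tool's x, y, z normalised to -1 to 1, where 1 is 20 mm, then the closure, from -1 (fully open) to 1 (shut). A call has exactly 8 rows; each row shifts and turns the commanded pose from where the row before left it, along the tool's axes as they then stand; what a row does not reach is not made up. A row lasts 1/10 s, in which the tool goes at most 50 mm and 8.59 degrees, less where a joint would pass 70% of its speed; a pose out of reach is approached as far as the arm can. A call with a number of a shift or a turn outside -1 to 1 is refused whole. A call with a gripper value outside its range is refused whole. The fingers move at their own pace and stop on an object; FORCE is the grip in N (left out, the last holds). Time passes only in rows, so rows that do not move let the fingers close, or fill a call up. It gives the time, the measured TCP pose, the force, the opening and the grip force at its end, in the units of the state.
- env.get_obs(): the state, without advancing time (a new reading comes with each control period).
- env.camera(name): name is "scene" or "side" or "wrist"; returns (picture, depth): 384x512x3 uint8, red, green, blue; 384x512 float32, mm along the optical axis (not along the pixel's ray), 0 where there is no reading.
- env.get_calibration(name): a dict with "fx", "fy", "cx", "cy" (pixels), "pose" (4x4, takes a point from camera to world coordinates); the wrist camera has in their place "hand_eye" (4x4, takes a point from camera to tool coordinates, whose origin is the TCP and whose axes are the flange's). Camera axes: x right, y up, looking along -z (the intrinsics and any distortion apply to the point x, -y, -z); pixel columns grow to the right and rows downward; lengths in mm; the calibration is good to about 2 mm. The wrist camera is an equidistant fisheye: a pixel r from the principal point sees the ray r / f radians off the axis. A picture is of the moment at which its call begins: read the wrist's pose just before it. get_calibration takes no time and is no camera call.
- env.close_job(): hands the job in; it is judged then, once.
The state is a dict: "time_s": time; "joint_pos": joint angles; "joint_vel": joint speeds; "tau": joint torques, N m; "ee_pos": TCP position; "ee_rot": TCP orientation; "wrist_force": force on the tool from outside, world axes, zero at the start; "moment": the same for the moment, N m; "finger_gap": opening from 0.0 (shut) to 1.0 (fully open); "finger_force": force on a finger pad.
Only numpy, scipy, OpenCV 4.12 (cv2) and the standard library are available. Lean on these libraries where they do the work, as an engineer would, in place of code of your own. Each camera call takes 0.05 s, during which the arm holds its last target. There are 200 camera calls.

### The job

Push the tall narrow bottle across the bench, low on its body so that it slides without tipping and never leaves the bench top, into the bay of the bench warmer until it is fully home against the back of the bay. Then press the warmer's round button all the way down and let it spring back. Leave everything else on the bench where it stands.

Things in the scene. Friction and masses are not known exactly. Their poses are not given: they have to be found in the camera images.
- bottle: Tall narrow medium bottle: amber glass, round, 50 mm in diameter over its straight lower body, 180 mm tall, shoulder, thin neck, white cap, paper label. Loose on the bench, 0.26 to 0.44 kg. Origin: centre of its underside; z up along it. Pushed lower than 30 mm it slides; higher up it may tip. Starts on the robot's right, nearer or farther than the jar.
- warmer: Bench warmer, fixed: grey box 150 mm wide (x), 135 mm deep (y), 60 mm high, its flat front (the bay's back) 25 mm from the origin along +y. Origin: on the bench at the bay point. +y: the way in; z up. +y is world +y (robot's left) turned by up to 0.3 rad either way. The button is on its top.
- bay (a point): Point on the bench where the bottle's underside centre lies when fully home; axes as the warmer's. The bay is a floorless open U on the bench top: two aluminium cheeks, 12 mm thick, 30 mm high, 60 mm apart inside, run from the box's front to 8 mm before this point (y = -8 mm), then flare out to a mouth about 96 mm wide inside at y = -36 mm.
- button_top (a point): Centre of the top face of the warmer's round button: white, 28 mm in diameter, in a black collar on top of the grey box, 125 mm behind the bay point (local +y). Pressed straight down; travel 6 mm, spring loaded, fully down at about 5 N.
- button (a joint): Travel of the warmer's button: 0 m released, 0.006 m fully pressed.
- jar: Bystander: short wide amber jar with a white lid, 66 mm in diameter, 48 mm tall, standing on the bench on the robot's right in line with the bottle. Origin: centre of its underside.
- dishes: Bystander: stack of three clear culture dishes, 62 mm in diameter, 42 mm tall, beyond the bottle's way. Origin: centre of its underside.
- vial: Bystander: small clear bottle, 26 mm in diameter, 50 mm tall, close to the robot. Origin: centre of its underside.
- dropper: Bystander: small white dropper bottle, 36 mm in diameter, 80 mm tall, left of the warmer, nearer to the robot. Origin: centre of its underside.
- beaker: Bystander: open glass beaker, 70 mm in diameter, 90 mm tall, far on the robot's right. Origin: centre of its underside.

How it is judged:
By the outcome, as a careful person would: the job done as asked, in the order asked, and still so for the second after the job is handed in, with the robot touching nothing.
It also fails if it takes over 69 s, if anything falls off the work surface, if the arm or the gripper's body presses on something with over 40 N, if the wrist force passes 120 N, or if a joint passes its speed limit or range.

## Working session

There is one attempt and no reset: what is moved stays moved. The work goes in short steps, Python scripts to look and compute and a shell command to move; the robot and the scene stay as the last step left them, time stands still between calls to the robot, and variables do not carry over. Pictures are saved under pics/ and viewed, at most 10 in all, crops included, and the job is handed in when it is done.

```bash
mkdir -p pics; python3 - <<'E'
from plant import env
import cv2,numpy as np
o=env.get_obs();print(o)
for n in("scene","side"):
    p,d=env.camera(n);cv2.imwrite(f"pics/{n}0.png",p[...,::-1]);np.savez(f"{n}0.npz",p=p,d=d)
    print(n,env.get_calibration(n))
E
```

```text
{'time_s': 0.0, 'joint_pos': array([-72.06270447,  34.38760661,  -0.14542315,  91.68094148,
         0.1058815 ,  54.02350793,  -4.57211635]), 'joint_vel': array([ 0.06713367, -0.0184881 , -0.01736296, -0.01207612, -0.05046912,
        0.01438117,  0.10769701]), 'tau': array([-1.02686977e-04, -7.76457882e+01,  1.56430542e+00, -2.58013719e+01,
        1.21701340e-02,  9.15897544e-03, -4.89527633e-05]), 'ee_pos': array([275.32963741, 670.17446974, 230.37802048]), 'ee_rot': array([-1.79908641e+02,  1.07691553e-02,  1.57672940e+02]), 'wrist_force': array([ 0.63792294, -0.25098994,  0.38536549]), 'moment': array([0.02375733, 0.01810293, 0.0032445 ]), 'finger_force': 0.0, 'finger_gap': 0.9963495516099627}
scene {'fx': 373.25919535279866, 'fy': 373.25919535279866, 'cx': 253.93405601568637, 'cy': 194.78859884924714, 'pose': array([[ 4.91551769e-02, -7.33333699e-01,  6.78089562e-01,
         1.32286517e+03],
       [ 9.98708453e-01,  4.48242620e-02, -2.39209533e-02,
        -1.10842593e+02],
       [-1.28528231e-02,  6.78389616e-01,  7.34589909e-01,
         9.13404260e+02],
       [ 0.00000000e+00,  0.00000000e+00,  0.00000000e+00,
         1.00000000e+00]])}
side {'fx': 362.49241267318934, 'fy': 362.49241267318934, 'cx': 252.73163935376448, 'cy': 191.5586431874618, 'pose': array([[-9.91189517e-01,  8.80866293e-02, -9.89145474e-02,
         4.62997572e+02],
       [-1.32161418e-01, -7.07127155e-01,  6.94625472e-01,
         6.36845509e+02],
       [-8.75794605e-03,  7.01578173e-01,  7.12538677e-01,
         8.27104345e+02],
       [ 0.00000000e+00,  0.00000000e+00,  0.00000000e+00,
         1.00000000e+00]])}
```

View pics/scene0.png

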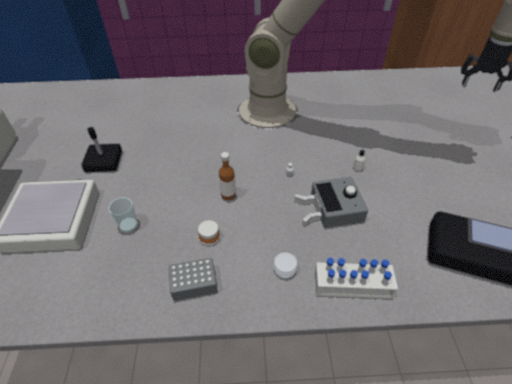

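View pics/side0.png

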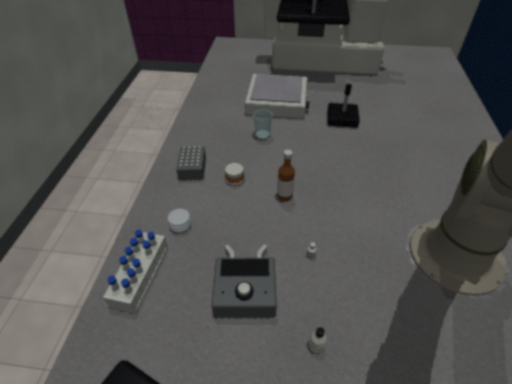

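Scene: the bottle's base is near (229,197), the cheek tips near (297,197) and (306,219), the button at (350,190) and the vial at (290,170). Side: the bottle is at (286,195), the cheek tips at (228,248) and (264,248), and the button at (244,290). Next I'll measure from depth.

```bash
cat > h.py <<'E'
import numpy as np,cv2
from plant import env
def cloud(d,c):
    v,u=np.mgrid[:384,:512];x=(u-c['cx'])/c['fx']*d;y=-(v-c['cy'])/c['fy']*d
    P=np.stack([x,y,-d,np.ones_like(d)],-1)@c['pose'].T;P[d<=0]=np.nan
    return P[...,:3]
E
python3 - <<'E'
from h import *
from scipy import ndimage
for n in("scene","side"):
    z=np.load(n+"0.npz");p=z['p'].astype(int);P=cloud(z['d'],env.get_calibration(n))
    X,Y,Z=P[...,0],P[...,1],P[...,2]
    roi=(X>350)&(X<900)&(Y>-350)&(Y<450)
    print(n,"floor",np.nanmedian(Z[roi&(abs(Z)<12)]))
    m=roi&(Z>10)&(Z<240);l,k=ndimage.label(m)
    for i in range(1,k+1):
        q=P[l==i]
        if len(q)<25:continue
        v,u=np.where(l==i);print(i,len(q),(u.mean().round(),v.mean().round()),"lo",np.percentile(q,2,0).round(),"hi",np.percentile(q,98,0).round(),"mean",q.mean(0).round())
    w=roi&(Y>0)&(Y<330)&(X<750)
    top=P[w&(Z>50)&(Z<68)];
    top=top[(top[:,1]>60)&(top[:,0]>480)]
    if len(top):print("top",cv2.minAreaRect(top[:,:2].astype(np.float32)),np.median(top[:,2]))
    wh=w&(p.min(-1)>150)&(Z>58)
    l,k=ndimage.label(wh)
    for i in range(1,k+1):
        if (l==i).sum()>8:print("white",(l==i).sum(),P[l==i].mean(0).round(1))
    ck=w&(Z>22)&(Z<38)&(Y<150);q=P[ck];print("cheek n",len(q),q[::max(1,len(q)//14)].round().tolist())
    bt=roi&(Z>10)&(Z<110)&(X<620)&(X>400)&(Y<-60)&(p[...,0]>p[...,2]+25);q=P[bt];
    if len(q):print("bottle",len(q),np.percentile(q,[2,50,98],0).round(1).tolist())
E
```

```text
scene floor -0.07106064408458224
1 176 (np.float64(359.0), np.float64(160.0)) lo [362. 273.  11.] hi [392. 304.  80.] mean [380. 287.  46.]
2 585 (np.float64(226.0), np.float64(178.0)) lo [ 472. -191.   14.] hi [ 501. -145.  181.] mean [ 490. -167.   95.]
3 68 (np.float64(289.0), np.float64(169.0)) lo [386.  34.  13.] hi [402.  55.  52.] mean [395.  44.  31.]
4 2350 (np.float64(335.0), np.float64(202.0)) lo [483.  62.  13.] hi [630. 245.  79.] mean [570. 164.  51.]
5 1136 (np.float64(440.0), np.float64(244.0)) lo [649. 394.  16.] hi [797. 449.  72.] mean [745. 424.  54.]
6 437 (np.float64(208.0), np.float64(232.0)) lo [ 622. -253.   12.] hi [ 676. -196.   51.] mean [ 655. -224.   38.]
7 480 (np.float64(285.0), np.float64(265.0)) lo [742. -40.  12.] hi [801.  17.  44.] mean [777. -12.  37.]
8 2300 (np.float64(355.0), np.float64(275.0)) lo [794.  68.  15.] hi [870. 262.  94.] mean [835. 163.  62.]
9 1597 (np.float64(191.0), np.float64(278.0)) lo [ 759. -319.   14.] hi [ 847. -203.   57.] mean [ 810. -261.   46.]
top ((552.1285400390625, 178.6543426513672), (150.483154296875, 135.430587
[... 1345 characters left out ...]
 lo [357. 288.  13.] hi [390. 314.  80.] mean [375. 304.  50.]
15 809 (np.float64(128.0), np.float64(375.0)) lo [693. 404.  56.] hi [787. 447.  71.] mean [746. 428.  67.]
top ((551.7923583984375, 185.68341064453125), (149.61343383789062, 136.03173828125), 7.226424694061279) 59.08295564785681
cheek n 214 [[749.0, 4.0, 38.0], [745.0, 12.0, 26.0], [624.0, 71.0, 27.0], [615.0, 75.0, 29.0], [617.0, 79.0, 31.0], [384.0, 52.0, 34.0], [402.0, 55.0, 30.0], [531.0, 74.0, 29.0], [380.0, 55.0, 29.0], [518.0, 72.0, 24.0], [596.0, 89.0, 30.0], [607.0, 89.0, 24.0], [382.0, 60.0, 23.0], [526.0, 89.0, 29.0], [531.0, 95.0, 27.0]]
bottle 95 [[457.3, -217.2, 10.8], [476.2, -141.0, 98.5], [618.3, -136.0, 109.1]]
```

```bash
R='x'; 
python3 -m jog '[[0,0,0.31,-0.95,-0.2,0,0.4],[0,0,0.31,-0.95,-0.2,0,0.4],[0,0,0.31,-0.95,-0.2,0,0.4],[0,0,0.31,-0.95,-0.2,0,0.4],[0,0,0.31,-0.95,-0.2,0,0.4],[0,0,0.31,-0.95,-0.2,0,0.4],[0,0,0.31,-0.95,-0.2,0,0.4],[0,0,0.31,-0.95,-0.2,0,0.4]]' 30
python3 -m jog '[[0,0,0.31,-0.95,-0.2,0,0.4],[0,0,0.31,-0.95,-0.2,0,0.4],[0,0,0.31,-0.95,-0.2,0,0.4],[0,0,0.31,-0.95,-0.2,0,0.4],[0,0,0.31,-0.95,-0.2,0,0.4],[0,0,0.31,-0.95,-0.2,0,0.4],[0,0,0.31,-0.95,-0.2,0,0.4],[0,0,0.31,-0.95,-0.2,0,0.4]]'
```

```text
time_s: 0.9
ee_pos: [394.6, 568.9, 231.3]
ee_rot: [180.0, 0.0, 143.3]
wrist_force: [-0.2, 1.1, -0.5]
finger_gap: 0.3
finger_force: 0.0
time_s: 1.7
ee_pos: [483.8, 442.3, 231.3]
ee_rot: [180.0, 0.0, 129.1]
wrist_force: [0.2, -0.2, -0.9]
finger_gap: 0.299
finger_force: 0.0
```

```bash
python3 -m jog '[[0,0,0.31,-0.95,-0.2,0,0.4],[0,0,0.31,-0.95,-0.2,0,0.4],[0,0,0.31,-0.95,-0.2,0,0.4],[0,0,0.31,-0.95,-0.2,0,0.4],[0,0,0.31,-0.95,-0.2,0,0.4],[0,0,0.31,-0.95,-0.2,0,0.4],[0,0,0.31,-0.95,-0.2,0,0.4],[0,0,0.31,-0.95,-0.2,0,0.4]]' |sed -n 2,3p
python3 -m jog '[[0,0,0.31,-0.95,-0.2,0,0.4],[0,0,0.31,-0.95,-0.2,0,0.4],[0,0,0.31,-0.95,-0.2,0,0.4],[0,0,0.31,-0.95,-0.2,0,0.4],[0,0,0.31,-0.95,-0.2,0,0.4],[0,0,0.31,-0.95,-0.2,0,0.4],[0,0,0.31,-0.95,-0.2,0,0.4],[0,0,0.31,-0.95,-0.2,0,0.4]]'|sed -n 2,3p
python3 -m jog '[[0,0,0.31,-0.95,-0.2,0,0.4],[0,0,0.31,-0.95,-0.2,0,0.4],[0,0,0.31,-0.95,-0.2,0,0.4],[0,0,0.31,-0.95,-0.2,0,0.4],[0,0,0.31,-0.95,-0.2,0,0.4],[0,0,0.31,-0.95,-0.2,0,0.4],[0,0,0.31,-0.95,-0.2,0,0.4],[0,0,0.31,-0.95,-0.2,0,0.4]]'
python3 - <<'E'
from h import *
o=env.get_obs();p,d=env.camera("wrist");c=env.get_calibration("wrist");print(c,o['ee_pos'],o['ee_rot']);cv2.imwrite("pics/w1.png",p[...,::-1])
E
```

```text
ee_pos: [539.4, 297.7, 231.3]
ee_rot: [180.0, 0.0, 114.9]
ee_pos: [557.7, 143.8, 231.3]
ee_rot: [180.0, 0.0, 100.7]
time_s: 4.1
ee_pos: [537.7, -9.8, 231.3]
ee_rot: [180.0, -0.0, 86.5]
wrist_force: [-0.1, -0.3, 0.4]
finger_gap: 0.301
finger_force: 0.0
{'fx': 297.3186396354542, 'fy': 297.3186396354542, 'cx': 253.2256774861152, 'cy': 196.85298773187077, 'hand_eye': array([[ 5.27031858e-05,  9.50357225e-01,  3.11160957e-01,
         7.90931024e+01],
       [ 9.99999794e-01,  1.48841721e-04, -6.23972820e-04,
         1.35632076e-01],
       [-6.39310810e-04,  3.11160926e-01, -9.50357022e-01,
        -1.41576386e+02],
       [ 0.00000000e+00,  0.00000000e+00,  0.00000000e+00,
         1.00000000e+00]])} [537.66748556  -9.82545747 231.32871023] [ 1.79993993e+02 -9.38082403e-04  8.64717142e+01]
```

View pics/w1.png

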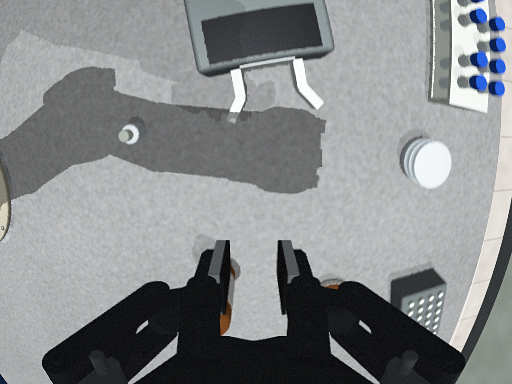

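The wrist view shows the box front edge running from about (205,72) to (332,48), the cheek tips at (235,118) and (318,104), the vial at (130,133), and the bottle hidden behind the left finger near (228,310).

```bash
cat >> h.py <<'E'
from scipy.spatial.transform import Rotation as Ro
def pose():
    o=env.get_obs();return o['ee_pos'],Ro.from_euler('xyz',o['ee_rot'],degrees=True)
def wcloud():
    t,R=pose();p,d=env.camera("wrist");c=env.get_calibration("wrist")
    v,u=np.mgrid[:384,:512];x=(u-c['cx'])/c['fx'];y=(v-c['cy'])/c['fy'];r=np.hypot(x,y)+1e-9
    k=np.tan(np.minimum(r,1.4))/r
    P=np.stack([x*k*d,-y*k*d,-d,np.ones_like(d)],-1)@c['hand_eye'].T
    P=P[...,:3]@R.as_matrix().T+t;P[(d<=0)|(r>1.35)]=np.nan
    return p,P
def to(target,rpy,n=8):
    "tool-frame turn (0.1 rad units) and shift (20 mm units) still to go"
    t,R=pose();G=Ro.from_euler('xyz',rpy,degrees=True)
    print("turn",((R.inv()*G).as_rotvec()/.1).round(2),"shift in present axes",(R.inv().apply(target-t)/20).round(2),"in goal axes",(G.inv().apply(target-t)/20).round(2))
E
python3 - <<'E'
from h import *
p,P=wcloud();X,Y,Z=P[...,0],P[...,1],P[...,2]
print("floor",np.nanmedian(Z[(abs(Z)<15)]))
w=(X>460)&(X<660)&(Y>30)&(Y<200)
t=P[w&(Z>52)&(Z<66)];print("top",len(t),np.median(t[:,2]))
xs=np.arange(490,625,10);e=np.array([[x+5,np.percentile(t[(t[:,0]>x)&(t[:,0]<=x+10),1],2)] for x in xs if ((t[:,0]>x)&(t[:,0]<=x+10)).sum()>8])
print(e.round(1).tolist());k=np.polyfit(e[:,0],e[:,1],1);print("slope deg",np.degrees(np.arctan(k[0])))
c=P[w&(Z>24)&(Z<36)];a=np.arctan(k[0]);ex=np.array([np.cos(a),np.sin(a)]);ey=np.array([-ex[1],ex[0]])
L=np.c_[c[:,:2]@ex,c[:,:2]@ey]
yf=np.median(e@ey);print("front s",yf)
for b in range(-65,0,6):
    s=L[(L[:,1]-yf>b)&(L[:,1]-yf<=b+6),0]
    if len(s)>3:
        m=s.mean();l,r=s[s<m],s[s>=m]
        print(b,[np.percentile(q,[2,98]).round(1).tolist() for q in(l,r) if len(q)])
print("ex",ex,"ey",ey)
np.save("wa.npy",[ex,ey])
E
```

```text
floor -1.0017322347847823
top 8104 59.49630618683494
[[495.0, 108.1], [505.0, 109.4], [515.0, 110.6], [525.0, 111.7], [535.0, 113.0], [545.0, 114.5], [555.0, 115.2], [565.0, 116.8], [575.0, 118.2], [585.0, 119.4], [595.0, 120.4], [605.0, 122.1], [615.0, 123.1], [625.0, 124.0]]
slope deg 7.092338536028561
front s 46.18525417798889
-65 [[516.0, 523.6], [617.2, 622.4]]
-59 [[514.0, 527.4], [613.9, 626.6]]
-53 [[517.3, 530.8], [609.1, 625.1]]
-47 [[520.8, 535.2], [605.4, 620.4]]
-41 [[524.5, 538.6], [601.5, 616.6]]
-35 [[529.1, 539.8], [600.5, 612.0]]
-29 [[529.3, 540.0], [600.4, 612.1]]
-23 [[528.7, 539.8], [600.6, 612.0]]
-17 [[528.5, 539.5], [600.5, 611.3]]
-11 [[528.5, 540.0], [599.8, 611.5]]
-5 [[501.3, 566.9], [571.0, 636.6]]
ex [0.99234846 0.12346878] ey [-0.12346878  0.99234846]
```

Bay ≈ (563.2, 91.4), +y turned +7.1°, button ≈ (547.8, 215.5). The bottle is ≈ (476.5, −165). I'll push it with two slightly opened fingertips, leaning the tool so the tips lead.

```bash
python3 -m jog '[[0,0,0.4,-0.95,-0.2,0,0.4],[0,0,0.4,-0.95,-0.2,0,0.4],[0,0,0.4,-0.95,-0.2,0,0.4],[0,0,0.4,-0.95,-0.2,0,0.4],[0,0,0.4,-0.95,-0.2,0,0.4],[0,0,0.4,-0.95,-0.2,0,0.4],[0,0,0.4,-0.95,-0.2,0,0.4],[0,0,0.4,-0.95,-0.2,0,0.4]]'
python3 - <<'E'
from h import *
to([443.7,-221,231],[180,0,59.7]);to([443.7,-221,231],[180,-40,59.7])
E
```

```text
time_s: 5.0
ee_pos: [476.0, -151.8, 231.3]
ee_rot: [180.0, -0.0, 68.1]
wrist_force: [0.8, 0.0, -1.0]
finger_gap: 0.302
finger_force: 0.0
turn [ 0.   -0.    1.46] shift in present axes [-3.81 -0.21  0.02] in goal axes [-3.8   0.35  0.02]
turn [-0.51  6.97  1.4 ] shift in present axes [-3.81 -0.21  0.02] in goal axes [-2.92  0.35 -2.43]
```

```bash
python3 -m jog '[[0,0,0.36,-0.95,0,0,0.4],[0,0,0.36,-0.95,0,0,0.4],[0,0,0.36,-0.95,0,0,0.4],[0,0,0.36,-0.95,0,0,0.4],[0,1,0,0,0,0,0.4],[0,1,0,0,0,0,0.4],[0,1,0,0,0,0,0.4],[0,1,0,0,0,0,0.4]]'
python3 - <<'E'
from h import *
print(env.get_obs()['joint_pos'].round(1))
to([443.7,-221,14],[180,-40,59.7])
E
```

```text
time_s: 5.8
ee_pos: [445.1, -220.3, 231.8]
ee_rot: [179.9, -23.2, 60.0]
wrist_force: [-0.9, 0.4, -0.0]
finger_gap: 0.301
finger_force: 0.0
[ 23.2  21.9  15.4 122.4 -40.6  47.4  38.5]
turn [-0.    2.94  0.05] shift in present axes [-4.34 -0.07  9.99] in goal axes [-7.05 -0.04  8.3 ]
```

```bash
python3 -m jog '[[0,1,0,0,0,0,0.4],[0,1,0,0,0,0,0.4],[0,0.95,0,0,0,0,0.4],[0,0,0,-0.8,0,0.95,0.4],[0,0,0,-0.8,0,0.95,0.4],[0,0,0,-0.8,0,0.95,0.4],[0,0,0,-0.8,0,0.95,0.4],[0,0,0,-0.8,0,0.95,0.4]]'
python3 - <<'E'
from h import *
print(env.get_obs()['joint_pos'].round(1))
to([443.7,-221,16],[180,-40,59.7])
p,d=env.camera("side");P=cloud(d,env.get_calibration("side"));cv2.imwrite("pics/s2.png",cv2.resize(p[60:260,180:400,::-1],None,fx=3,fy=3))
p,P=wcloud();X,Y,Z=P[...,0],P[...,1],P[...,2]
m=(X>420)&(X<530)&(Y>-200)&(Y<-110)&(Z>15)&(Z<175);q=P[m];print(len(q))
for z in range(15,175,20):
    s=q[(q[:,2]>z)&(q[:,2]<=z+20)]
    if len(s)>20:print(z,np.percentile(s[:,:2],[2,50,98],0).round(1).tolist())
cv2.imwrite("pics/w2.png",p[...,::-1])
E
```

```text
time_s: 6.6
ee_pos: [444.6, -220.6, 105.9]
ee_rot: [180.0, -39.8, 60.0]
wrist_force: [0.0, -0.1, -0.5]
finger_gap: 0.303
finger_force: 0.0
[ 46.6  39.3  -4.3 125.6 -59.2  43.   67.1]
turn [-0.03  0.04  0.04] shift in present axes [-2.91 -0.03  3.43] in goal axes [-2.92 -0.03  3.42]
8741
15 [[452.0, -190.9], [464.2, -186.9], [489.7, -165.7]]
35 [[452.0, -191.0], [464.4, -187.2], [490.1, -165.1]]
55 [[451.9, -191.0], [464.5, -187.1], [490.5, -165.4]]
75 [[451.9, -190.9], [464.5, -186.7], [491.2, -164.1]]
95 [[452.4, -190.5], [464.8, -184.4], [496.4, -155.9]]
115 [[456.6, -186.4], [469.3, -176.1], [494.2, -153.0]]
135 [[466.6, -176.1], [471.6, -173.8], [483.1, -163.2]]
155 [[465.0, -177.8], [471.1, -174.6], [483.4, -163.1]]
```

View pics/w2.png

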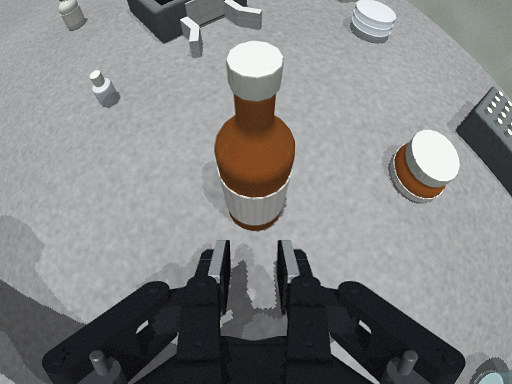

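The wrist view shows the bottle centred between the fingertips, base at (255,228), and the bay mouth ahead at (220,40). I'll ease the tilt a little, since J5 is close to its limit, and descend.

```bash
python3 -m jog '[[0,-1,0,0,0,0,0.4],[0,0,0,-0.5,0,0.75,0.4],[0,0,0,-0.5,0,0.75,0.4],[0,0,0,-0.5,0,0.75,0.4],[0,0,0,-0.5,0,0.75,0.4],[0,0,0,-0.5,0,0.75,0.4],[0,0,0,0,0,0,0.4],[0,0,0,0,0,0,0.4]]'
python3 - <<'E'
from h import *
print(env.get_obs()['joint_pos'].round(1))
a=34;g=lambda t:to(t,[180,-a,59.7])
g([476.8-.505*30,-165.8-.863*30,15]); g([574.3-.505*30,2.1-.863*30,15])
E
```

```text
time_s: 7.5
ee_pos: [445.0, -219.7, 17.7]
ee_rot: [-180.0, -34.1, 60.0]
wrist_force: [0.7, -0.6, 0.3]
finger_gap: 0.3
finger_force: 0.0
[ 52.3  47.3 -17.  126.8 -58.8  24.9  67.3]
turn [-0.03 -0.02  0.04] shift in present axes [1.27 0.02 1.02] in goal axes [1.27 0.01 1.02]
turn [-0.03 -0.02  0.04] shift in present axes [9.31 0.04 6.47] in goal axes [ 9.32 -0.01  6.45]
```

```bash
python3 -m jog '[[0,0,0,0.2,0,0.22,0.4],[0,0,0,0.25,0,0.17,0.4],[0,0,0,0.25,0,0.17,0.4],[0,0,0,0.2,0,0.14,0.4],[0,0,0,0.2,0,0.14,0.4],[0,0,0,0.2,0,0.14,0.4],[0,0,0,0.2,0,0.14,0.4],[0,0,0,0.2,0,0.14,0.4]]'
cat >> h.py <<'E'
def bottle(view=None):
    t,R=pose();o=env.get_obs();p,P=wcloud()
    if view:cv2.imwrite(f"pics/{view}.png",p[...,::-1])
    X,Y,Z=P[...,0],P[...,1],P[...,2]
    m=(np.hypot(X-t[0],Y-t[1])<75)&(Z>163)&(Z<190)
    q=P[m];c,r=cv2.minEnclosingCircle(q[:,:2].astype(np.float32)) if len(q)>5 else ((0,0),0)
    print("cap",len(q),np.round(c,1),round(r,1),"top z",np.percentile(q[:,2],[5,95]).round(1) if len(q) else 0)
    m=(np.hypot(X-t[0],Y-t[1])<80)&(Z>40)&(Z<85)&(p[...,0]>p[...,2])
    q=P[m][:,:2]
    d=R.apply([1,0,0])[:2];d/=np.linalg.norm(d);n=np.array([-d[1],d[0]])
    L=(q-t[:2])@np.c_[d,n]
    if len(L):print("body",len(L),"fwd min",np.percentile(L[:,0],2).round(1),"lat",np.percentile(L[:,1],[2,98]).round(1))
    print("q",o['joint_pos'].round(1),"F",o['wrist_force'].round(1))
E
python3 - <<'E'
from h import *
bottle("w3")
E
```

```text
time_s: 8.3
ee_pos: [466.2, -183.2, 14.9]
ee_rot: [180.0, -34.0, 60.0]
wrist_force: [-2.1, -3.5, 3.6]
finger_gap: 0.303
finger_force: 2.3
cap 0 [0 0] 0 top z 0
body 1287 fwd min -42.5 lat [-20.5  18.7]
q [ 52.8  48.6 -24.7 127.9 -59.   18.2  63.4] F [-2.1 -3.5  3.6]
```

View pics/w3.png

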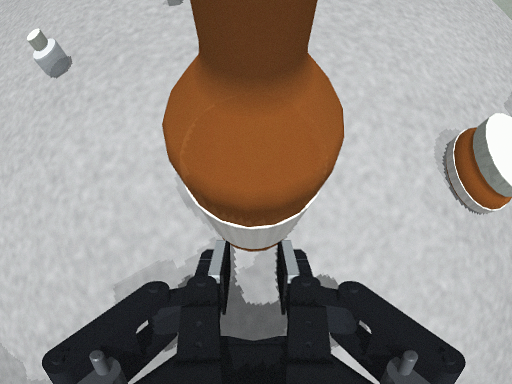

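The bottle stands upright in the fingertip cradle, centred at column 254. I'll carry on pushing.

```bash
python3 -m jog '[[0,0,0,0.25,0,0.17,0.4],[0,0,0,0.25,0,0.17,0.4],[0,0,0,0.25,0,0.17,0.4],[0,0,0,0.25,0,0.17,0.4],[0,0,0,0.25,0,0.17,0.4],[0,0,0,0.25,0,0.17,0.4],[0,0,0,0.25,0,0.17,0.4],[0,0,0,0.25,0,0.17,0.4]]'
python3 - <<'E'
from h import *
bottle()
E
```

```text
time_s: 9.15
ee_pos: [490.6, -140.2, 15.0]
ee_rot: [-180.0, -34.1, 60.0]
wrist_force: [-0.9, -4.0, 1.8]
finger_gap: 0.299
finger_force: 1.9
cap 0 [0 0] 0 top z 0
body 1325 fwd min -45.2 lat [-39.   30.5]
q [ 52.1  50.2 -32.1 128.6 -59.1  11.7  58.7] F [-0.9 -4.   1.8]
```

```bash
python3 -m jog '[[0,-0.7,0,0,0,0,0.4],[0,0,0,0.2,0,0.12,0.4],[0,0,0,0.2,0,0.12,0.4],[0,0,0,0.2,0,0.12,0.4],[0,0,0,0.2,0,0.12,0.4],[0,0,0,0.2,0,0.12,0.4],[0,0,0,0.2,0,0.12,0.4],[0,0,0,0.2,0,0.12,0.4]]'
python3 - <<'E'
from h import *
bottle()
E
```

```text
time_s: 10.0
ee_pos: [506.5, -113.1, 14.3]
ee_rot: [-180.0, -30.1, 59.9]
wrist_force: [-3.2, -5.3, 4.5]
finger_gap: 0.3
finger_force: 3.5
cap 0 [0 0] 0 top z 0
body 358 fwd min -43.9 lat [-43.9  41.1]
q [ 46.3  48.8 -32.3 129.  -59.1   7.3  53. ] F [-3.2 -5.3  4.5]
```

J6 is nearing its limit. Rolling the tool slightly inward about its x axis should raise J6, so I'll try that.

```bash
python3 -m jog '[[0.7,0,0,0.05,0,-0.1,0.4],[0.7,0,0,0.05,0,-0.1,0.4],[0.6,0,0,0,0,0,0.4],[0,0,0,0,0,0,0.4],[0,0,0,0,0,0,0.4],[0,0,0,0,0,0,0.4],[0,0,0,0,0,0,0.4],[0,0,0,0,0,0,0.4]]'
python3 - <<'E'
from h import *
bottle("w4")
E
```

```text
time_s: 10.85
ee_pos: [506.0, -112.6, 19.0]
ee_rot: [-168.5, -30.1, 60.0]
wrist_force: [0.2, -0.2, -0.1]
finger_gap: 0.3
finger_force: 0.2
cap 0 [0 0] 0 top z 0
body 1278 fwd min -34.4 lat [-25.7   6.5]
q [ 32.4  46.7 -11.3 121.5 -48.1  30.9  42.6] F [ 0.2 -0.2 -0.1]
```

View pics/w4.png

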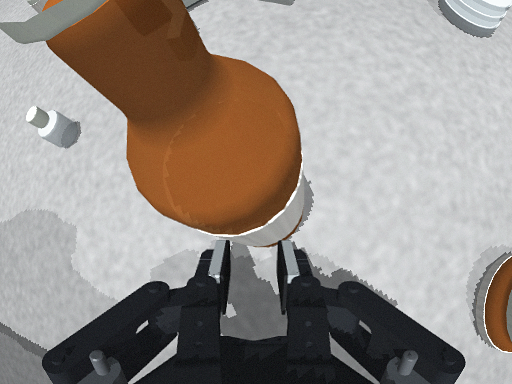

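The bottle base still sits in the cradle at (250,243), upright, and the joints are back in a comfortable range. Continuing.

```bash
python3 - <<'E'
from h import *
t,R=pose();o=env.get_obs()['ee_rot'];d=np.array([.505,.863,0])
to(t+[48*.505,48*.863,-1],o)
E
```

```text
turn [0. 0. 0.] shift in present axes [2.05 0.26 1.22] in goal axes [2.05 0.26 1.22]
```

```bash
python3 -m jog '[[0,0,0,0.26,0.03,0.15,0.4],[0,0,0,0.26,0.03,0.15,0.4],[0,0,0,0.26,0.03,0.15,0.4],[0,0,0,0.26,0.03,0.15,0.4],[0,0,0,0.26,0.03,0.15,0.4],[0,0,0,0.26,0.03,0.15,0.4],[0,0,0,0.26,0.03,0.15,0.4],[0,0,0,0.26,0.03,0.15,0.4]]'
python3 - <<'E'
from h import *
bottle()
E
```

```text
time_s: 11.7
ee_pos: [530.9, -70.5, 18.7]
ee_rot: [-168.5, -30.1, 60.0]
wrist_force: [-1.6, -3.5, 1.9]
finger_gap: 0.3
finger_force: 1.7
cap 0 [0 0] 0 top z 0
body 1226 fwd min -27.9 lat [-24.2   5.7]
q [ 28.5  46.9 -13.  121.2 -50.6  28.9  40.2] F [-1.6 -3.5  1.9]
```

```bash
python3 -m jog '[[0,0,0,0.26,0.03,0.15,0.4],[0,0,0,0.26,0.03,0.15,0.4],[0,0,0,0.26,0.03,0.15,0.4],[0,0,0,0.26,0.03,0.15,0.4],[0,0,0,0.26,0.03,0.15,0.4],[0,0,0,0.26,0.03,0.15,0.4],[0,0,0,0.26,0.03,0.15,0.4],[0,0,0,0,0,0,0.4]]'
cat >> h.py <<'E'
def look():
    for n in("scene","side"):
        p,d=env.camera(n);P=cloud(d,env.get_calibration(n));p=p.astype(int);X,Y,Z=P[...,0],P[...,1],P[...,2]
        m=(X>440)&(X<650)&(Y>-140)&(Y<130)&(Z>30)&(Z<190)&(p[...,0]>p[...,2]+25);q=P[m]
        if len(q)>10:print(n,len(q),np.percentile(q,[2,50,98],0).round(1).tolist())
E
python3 - <<'E'
from h import *
bottle();look()
E
```

```text
time_s: 12.55
ee_pos: [552.2, -33.0, 18.6]
ee_rot: [-168.5, -30.1, 60.1]
wrist_force: [-0.7, -0.2, 0.3]
finger_gap: 0.297
finger_force: 0.5
cap 0 [0 0] 0 top z 0
body 1276 fwd min -27.8 lat [-24.3   5.8]
q [ 25.1  47.1 -14.3 120.5 -52.5  27.3  38. ] F [-0.7 -0.2  0.3]
scene 249 [[561.8, -31.0, 89.0], [577.8, -11.5, 118.3], [588.9, 10.3, 156.9]]
side 293 [[542.9, -10.5, 92.2], [561.9, 7.9, 117.8], [583.0, 19.5, 153.5]]
```

```bash
python3 - <<'E'
from h import *
t,R=pose();o=env.get_obs()['ee_rot'];
b=t-[.5*10,.866*10,0];to(b,o)
G=Ro.from_euler('z',33,degrees=True)*R;rv=(R.inv()*G).as_rotvec();print("turn",rv/.1)
tg=np.array([568.9,-43,18.]);N=7
for k in range(N):
    Rk=R*Ro.from_rotvec(rv*(k+.5)/N);print((Rk.inv().apply(tg-b)/N/20).round(2))
f=np.array([np.cos(np.pi/2),1,0]);print("push 48mm at 90:",G.inv().apply([0,48,0])/20,"at 97",G.inv().apply([48*np.cos(1.694),48*np.sin(1.694),0])/20,G.as_euler('xyz',degrees=True))
E
```

```text
turn [0. 0. 0.] shift in present axes [-0.43 -0.05 -0.25] in goal axes [-0.43 -0.05 -0.25]
turn [ 2.8901345  -0.99152192 -4.88229903]
[0.06 0.15 0.01]
[0.05 0.15 0.  ]
[ 0.04  0.15 -0.01]
[ 0.03  0.15 -0.01]
[ 0.02  0.16 -0.02]
[ 0.    0.16 -0.03]
[-0.01  0.15 -0.03]
push 48mm at 90: [2.07300736 0.36489157 1.15303714] at 97 [2.0709123  0.0750691  1.21065555] [-168.52020718  -30.11885943   93.05989766]
```

```bash
python3 -m jog '[[0,0,0,-0.43,-0.05,-0.25,0.4],[0.41,-0.14,-0.7,0.06,0.15,0,0.4],[0.41,-0.14,-0.7,0.05,0.15,0,0.4],[0.41,-0.14,-0.7,0.04,0.15,-0.01,0.4],[0.41,-0.14,-0.7,0.03,0.15,-0.01,0.4],[0.41,-0.14,-0.7,0.02,0.16,-0.02,0.4],[0.41,-0.14,-0.7,0,0.16,-0.03,0.4],[0.41,-0.14,-0.7,-0.01,0.15,-0.03,0.4]]'
python3 - <<'E'
from h import *
bottle("w5");look()
E
```

```text
time_s: 13.5
ee_pos: [568.5, -45.7, 18.3]
ee_rot: [-168.7, -30.1, 93.3]
wrist_force: [-0.3, 0.2, -0.6]
finger_gap: 0.295
finger_force: 0.0
cap 0 [0 0] 0 top z 0
body 1877 fwd min -22.7 lat [-24.3   8.5]
q [ 16.6  49.9  -6.2 106.4 -28.   47.7  41.5] F [-0.3  0.2 -0.6]
scene 253 [[563.4, -31.0, 88.7], [578.1, -11.3, 118.0], [588.9, 10.3, 156.2]]
side 298 [[543.5, -11.9, 90.8], [562.5, 7.3, 117.6], [585.0, 19.6, 152.2]]
```

View pics/w5.png

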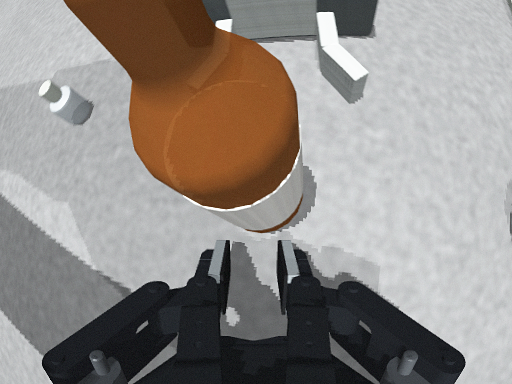

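The bottle stands upright, base at about (272,230), with the bay ahead: right cheek at (345,60), left cheek end at (225,25). The joints have room now, so I'll undo the roll and push into the bay.

```bash
python3 -m jog '[[-0.7,0,0,0,0,0,0.4],[-0.7,0,0,0,0,0,0.4],[-0.6,0,0,0,0,0,0.4],[0,0,0,0.1,0.1,0.15,0.4],[0,0,0,0.15,0.1,0.2,0.4],[0,0,0,0.26,0.02,0.15,0.4],[0,0,0,0.26,0.02,0.15,0.4],[0,0,0,0.26,0.02,0.15,0.4]]'
python3 - <<'E'
from h import *
bottle();look()
E
```

```text
time_s: 14.45
ee_pos: [572.8, -17.6, 14.8]
ee_rot: [179.9, -30.1, 93.2]
wrist_force: [-0.7, -2.4, 0.4]
finger_gap: 0.3
finger_force: 1.5
cap 0 [0 0] 0 top z 0
body 419 fwd min -45.8 lat [-42.4  44.4]
q [ 21.6  48.1 -14.5 114.8 -37.5  31.2  48.7] F [-0.7 -2.4  0.4]
scene 250 [[568.5, -10.8, 88.2], [583.4, 8.5, 117.6], [594.4, 30.8, 154.5]]
side 308 [[546.9, 8.7, 90.2], [566.8, 27.0, 117.7], [589.1, 38.5, 153.0]]
```

```bash
python3 -m jog '[[0.09,0,-0.15,0.26,0,0.15,0.4],[0.09,0,-0.15,0.26,0,0.15,0.4],[0.09,0,-0.15,0.26,0.01,0.15,0.4],[0.09,0,-0.15,0.26,0.01,0.15,0.4],[0,0,0,0.26,0.01,0.15,0.4],[0,0,0,0.26,0.01,0.15,0.4],[0,0,0,0.26,0.01,0.15,0.4],[0,0,0,0.26,0.01,0.15,0.4]]'
python3 - <<'E'
from h import *
bottle();look();t,R=pose();e=np.load("wa.npy");print((t[:2]-[563.2,91.4])@e.T)
E
```

```text
time_s: 15.4
ee_pos: [568.8, 29.9, 15.1]
ee_rot: [179.9, -30.1, 97.1]
wrist_force: [0.2, -3.4, -0.3]
finger_gap: 0.303
finger_force: 1.1
cap 0 [0 0] 0 top z 0
body 454 fwd min -44.3 lat [-33.8  42.2]
q [ 17.6  48.  -15.6 115.5 -37.2  30.2  47.8] F [ 0.2 -3.4 -0.3]
scene 258 [[562.1, 35.0, 89.9], [577.4, 55.6, 117.8], [588.8, 78.5, 156.2]]
side 323 [[542.0, 53.6, 90.7], [561.3, 74.3, 118.0], [584.3, 85.8, 151.0]]
[ -2.10455666 -61.28785249]
```

```bash
python3 -m jog '[[0,0,0,0.22,0.03,0.13,0.4],[0,0,0,0.22,0.03,0.13,0.4],[0,0,0,0.22,0.02,0.13,0.4],[0,0,0,0.22,0.02,0.13,0.4],[0,0,0,0.17,0,0.1,0.4],[0,0,0,0.13,0,0.08,0.4],[0,0,0,0.04,0,0.03,0.4],[0,0,0,0.04,0,0.03,0.4]]'
python3 - <<'E'
from h import *
look();t,R=pose();e=np.load("wa.npy");print((t[:2]-[563.2,91.4])@e.T)
E
```

```text
time_s: 16.35
ee_pos: [567.5, 58.7, 14.6]
ee_rot: [179.9, -30.1, 97.1]
wrist_force: [0.5, -5.4, 3.7]
finger_gap: 0.303
finger_force: 2.7
scene 263 [[541.7, 61.5, 68.3], [576.2, 81.2, 116.9], [587.9, 114.4, 156.2]]
side 348 [[541.1, 74.3, 91.0], [561.0, 100.8, 118.3], [585.1, 112.6, 156.5]]
[  0.25360184 -32.99989436]
```

Nearly home. Now small steps until the force rises.

```bash
python3 -m jog '[[0,0,0,0.04,0,0.03,0.4],[0,0,0,0.04,0,0.03,0.4],[0,0,0,0.04,0,0.03,0.4],[0,0,0,0.04,0,0.03,0.4],[0,0,0,0,0,0,0.4],[0,0,0,0,0,0,0.4],[0,0,0,0,0,0,0.4],[0,0,0,0,0,0,0.4]]'
python3 - <<'E'
from h import *
look();t,R=pose();e=np.load("wa.npy");print((t[:2]-[563.2,91.4])@e.T)
E
```

```text
time_s: 17.25
ee_pos: [567.2, 62.4, 14.2]
ee_rot: [179.9, -30.1, 97.1]
wrist_force: [0.8, -5.5, 4.3]
finger_gap: 0.3
finger_force: 3.0
scene 267 [[534.0, 64.7, 62.6], [575.9, 85.1, 116.4], [587.4, 122.9, 157.8]]
side 346 [[540.5, 80.3, 90.5], [560.5, 104.7, 117.7], [584.5, 116.5, 152.7]]
[  0.39385973 -29.2997679 ]
```

```bash
python3 -m jog '[[0,0,0,0.04,0,0.025,0.4],[0,0,0,0.04,0,0.025,0.4],[0,0,0,0.04,0,0.025,0.4],[0,0,0,0,0,0,0.4],[0,0,0,0,0,0,0.4],[0,0,0,0,0,0,0.4],[0,0,0,0,0,0,0.4],[0,0,0,0,0,0,0.4]]'
python3 - <<'E'
from h import *
look();t,R=pose();e=np.load("wa.npy");print((t[:2]-[563.2,91.4])@e.T)
p,d=env.camera("scene");cv2.imwrite("pics/s5.png",cv2.resize(p[110:260,230:400,::-1],None,fx=4,fy=4,interpolation=2))
E
```

```text
time_s: 18.15
ee_pos: [567.2, 63.8, 14.0]
ee_rot: [179.8, -30.0, 97.0]
wrist_force: [-0.6, -10.0, 7.7]
finger_gap: 0.305
finger_force: 5.4
scene 267 [[530.4, 65.3, 61.3], [575.4, 85.6, 117.4], [587.2, 124.3, 155.9]]
side 340 [[541.2, 81.9, 89.7], [560.4, 105.4, 117.9], [584.2, 117.8, 152.0]]
[  0.4972322  -27.91862325]
```

View pics/s5.png

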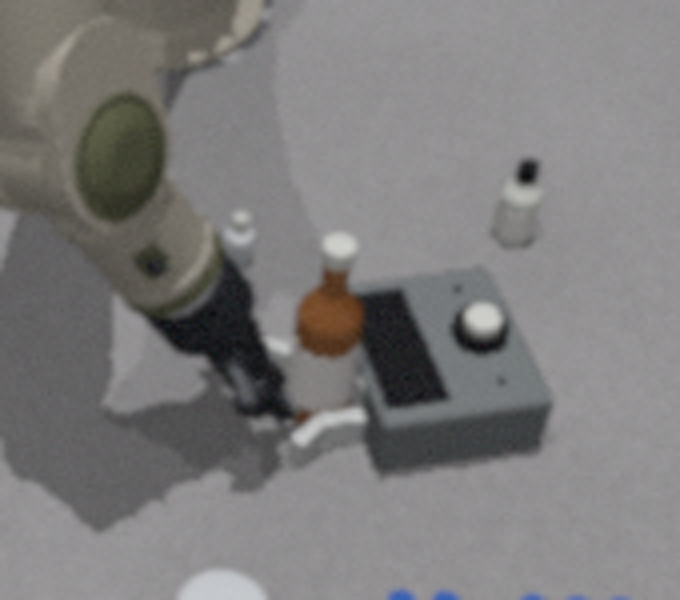

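The bottle is upright between the cheeks and against the grey box at (340,350 in the crop). Force doubles with little motion, so it is touching the back. One last nudge, then back off.

```bash
python3 -m jog '[[0,0,0,0.05,0,0.03,0.4],[0,0,0,0.05,0,0.03,0.4],[0,0,0,0.05,0,0.03,0.4],[0,0,0,0,0,0,0.4],[0,0,0,0,0,0,0.4],[0,0,0,0,0,0,0.4],[0,0,0,0,0,0,0.4],[0,0,0,0,0,0,0.4]]'
python3 - <<'E'
from h import *
look();t,R=pose();e=np.load("wa.npy");print((t[:2]-[563.2,91.4])@e.T)
E
```

```text
time_s: 19.1
ee_pos: [567.3, 64.2, 13.8]
ee_rot: [179.8, -29.8, 96.9]
wrist_force: [-0.9, -22.1, 13.6]
finger_gap: 0.303
finger_force: 10.5
scene 266 [[523.2, 65.5, 61.0], [575.8, 85.8, 116.4], [587.4, 125.2, 155.5]]
side 341 [[541.1, 82.4, 91.8], [560.3, 105.5, 117.5], [583.4, 117.7, 153.4]]
[  0.69596235 -27.50147886]
```

The force rose to 22 N with no travel, so the bottle is home. Backing off and lifting.

```bash
python3 -m jog '[[0,0,0,-0.2,0,-0.12,0.4],[0,0,0,-0.3,0,-0.17,0.4],[0,0,0,-0.6,0,-0.34,0.4],[0,0,0,-0.6,0,-0.34,0.4],[0,0,0,-0.6,0,-0.34,0.4],[0,0,0,-0.6,0,-0.34,0.4],[0,0,0,-0.6,0,-0.34,0.4],[0,0,0,-0.6,0,-0.34,0.4]]'
python3 -m jog '[[0,0,0,0.5,0,-0.87,1],[0,0,0,0.5,0,-0.87,1],[0,0,0,0.5,0,-0.87,1],[0,0,0,0.5,0,-0.87,1],[0,0,0,0.5,0,-0.87,1],[0,0,0,0.5,0,-0.87,1],[0,0,0,0.5,0,-0.87,1],[0,0,0,0.5,0,-0.87,1]]'
python3 - <<'E'
from h import *
print(env.get_obs()['joint_pos'].round(1));p,P=wcloud();cv2.imwrite("pics/w6.png",p[...,::-1])
X,Y,Z=P[...,0],P[...,1],P[...,2]
q=P[(X>500)&(X<630)&(Y>40)&(Y<150)&(Z>164)&(Z<190)];
if len(q)>5:print("cap",len(q),cv2.minEnclosingCircle(q[:,:2].astype(np.float32)),q[:,2].max())
q=P[(X>510)&(X<590)&(Y>180)&(Y<250)&(Z>70)&(Z<95)]
if len(q)>5:print("btn",len(q),cv2.minEnclosingCircle(q[:,:2].astype(np.float32)),np.median(q,0))
to([547.8,215.5,230],[180,0,97])
E
```

```text
time_s: 20.0
ee_pos: [577.7, -25.8, 13.0]
ee_rot: [179.9, -30.1, 97.1]
wrist_force: [0.0, 0.2, 0.8]
finger_gap: 0.299
finger_force: 0.0
time_s: 20.8
ee_pos: [577.4, -25.8, 174.6]
ee_rot: [179.9, -30.1, 97.1]
wrist_force: [-0.7, 0.0, -0.3]
finger_gap: -0.002
finger_force: 0.0
[ 18.6  34.7  -9.4 109.5 -31.   50.1  40.5]
cap 1156 ((563.8944702148438, 89.73159790039062), 12.204549789428711) 180.7546343390608
btn 715 ((547.856201171875, 213.91326904296875), 21.850950241088867) [548.28624758 208.14926184  76.16100611]
turn [ 0.04 -5.24  0.02] shift in present axes [11.84 -0.04  3.82] in goal axes [12.16 -0.06 -2.62]
```

View pics/w6.png

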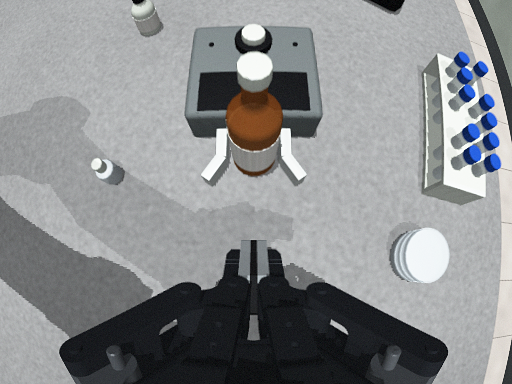

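The wrist view shows the bottle upright in the U against the box, with the cap at (255,72) and the button behind it at (253,38). The cap position agrees with the bay. Next I'll level the tool and fly over to the button.

```bash
python3 -m jog '[[0,0,0,0.5,0,-0.87,1],[0,0,0,0.5,0,-0.87,1],[0,0,0,0.5,0,-0.87,1],[0,-1,0,0,0,0,1],[0,-1,0,0,0,0,1],[0,-1,0,0,0,0,1],[0,-1,0,0,0,0,1],[0,-1,0,0,0,0,1]]'
python3 -m jog '[[0,-0.24,0,0.9,0,0,1],[0,0,0,0.9,0,0,1],[0,0,0,0.9,0,0,1],[0,0,0,0.9,0,0,1],[0,0,0,0.9,0,0,1],[0,0,0,0.9,0,0,1],[0,0,0,0.9,0,0,1],[0,0,0,0.9,0,0,1]]'
python3 - <<'E'
from h import *
to([547.8,215.5,110],[180,0,97])
E
```

```text
time_s: 21.65
ee_pos: [577.7, -26.2, 234.5]
ee_rot: [179.9, -1.2, 97.0]
wrist_force: [-0.5, 0.6, 0.0]
finger_gap: 0.001
finger_force: 0.0
time_s: 22.45
ee_pos: [559.6, 117.6, 234.5]
ee_rot: [180.0, -0.1, 97.0]
wrist_force: [-0.5, 0.0, -0.6]
finger_gap: -0.001
finger_force: 0.0
turn [ 0.01 -0.01  0.01] shift in present axes [4.92 0.01 6.23] in goal axes [4.93 0.01 6.23]
```

```bash
python3 -m jog '[[0,0,0,0.82,0,0,1],[0,0,0,0.82,0,0,1],[0,0,0,0.82,0,0,1],[0,0,0,0.82,0,0,1],[0,0,0,0.82,0,0,1],[0,0,0,0.82,0,0,1],[0,0,0,0,0,1,1],[0,0,0,0,0,1,1]]'
python3 - <<'E'
from h import *
p,P=wcloud();p=p.astype(int);X,Y,Z=P[...,0],P[...,1],P[...,2]
q=P[(X>510)&(X<590)&(Y>180)&(Y<250)&(Z>66)&(Z<95)&(p.min(-1)>150)]
print(len(q));
if len(q)>5:print(cv2.minEnclosingCircle(q[:,:2].astype(np.float32)),np.percentile(q,[5,50,95],0))
to([547.8,215.5,90],[180,0,97]);print(pose()[0])
E
```

```text
time_s: 23.25
ee_pos: [547.9, 217.0, 194.6]
ee_rot: [179.8, -0.1, 97.1]
wrist_force: [-0.4, 0.1, -0.1]
finger_gap: 0.002
finger_force: 0.0
631
((547.405029296875, 215.2982940673828), 13.213288307189941) [[536.83373999 205.08911814  79.58887417]
 [547.34021976 215.71871373  80.85572698]
 [557.89255959 226.01290266  81.92747196]]
turn [-0.02 -0.    0.02] shift in present axes [-0.03  0.08  5.06] in goal axes [-0.03  0.07  5.06]
[546.27788988 215.93635036 191.28615947]
```

```bash
python3 -m jog '[[0,0,0,0,0.05,1,1],[0,0,0,0,0,1,1],[0,0,0,0,0,1,1],[0,0,0,0,0,1,1],[0,0,0,0,0,1,1],[0,0,0,0,0,0.25,1],[0,0,0,0,0,0,1],[0,0,0,0,0,0,1]]'
python3 -m jog '[[0,0,0,0,0,0.1,1],[0,0,0,0,0,0.1,1],[0,0,0,0,0,0.1,1],[0,0,0,0,0,0.1,1],[0,0,0,0,0,0.1,1],[0,0,0,0,0,0,1],[0,0,0,0,0,0,1],[0,0,0,0,0,0,1]]'
```

```text
time_s: 24.1
ee_pos: [549.3, 215.9, 90.5]
ee_rot: [179.9, -0.1, 97.1]
wrist_force: [-0.5, 0.2, -0.2]
finger_gap: 0.002
finger_force: 0.0
time_s: 24.9
ee_pos: [548.9, 215.6, 79.8]
ee_rot: [179.9, -0.1, 97.1]
wrist_force: [0.5, -0.1, 2.6]
finger_gap: 0.001
finger_force: 1.3
```

```bash
python3 -m jog '[[0,0,0,0,0,0.08,1],[0,0,0,0,0,0.08,1],[0,0,0,0,0,0.08,1],[0,0,0,0,0,0.06,1],[0,0,0,0,0,0.05,1],[0,0,0,0,0,0.05,1],[0,0,0,0,0,0,1],[0,0,0,0,0,0,1]]'
```

```text
time_s: 25.7
ee_pos: [549.2, 215.7, 75.3]
ee_rot: [179.8, -0.1, 97.0]
wrist_force: [-10.2, -3.8, 48.9]
finger_gap: -0.003
finger_force: 24.0
```

The button bottomed out, with force well past 5 N at about 6 mm of travel. Releasing and rising.

```bash
python3 -m jog '[[0,0,0,0,0,-0.15,1],[0,0,0,0,0,-0.25,1],[0,0,0,0,0,-0.5,1],[0,0,0,0,0,-1,1],[0,0,0,0,0,-1,1],[0,0,0,0,0,-1,1],[0,0,0,0,0,-1,1],[0,0,0,0,0,-1,1]]'
python3 -m jog '[[0,0,0,0,0,-1,1],[0,0,0,0,0,-1,1],[0,0,0,0,0,0,1],[0,0,0,0,0,0,1],[0,0,0,0,0,0,1],[0,0,0,0,0,0,1],[0,0,0,0,0,0,1],[0,0,0,0,0,0,1]]'
python3 - <<'E'
from h import *
look()
p,P=wcloud();p=p.astype(int);X,Y,Z=P[...,0],P[...,1],P[...,2]
q=P[(X>510)&(X<590)&(Y>180)&(Y<250)&(Z>66)&(Z<95)&(p.min(-1)>150)]
print(len(q),np.median(q,0))
p,d=env.camera("side");cv2.imwrite("pics/fin.png",p[...,::-1])
E
```

```text
time_s: 26.5
ee_pos: [548.4, 215.2, 190.4]
ee_rot: [180.0, -0.1, 97.1]
wrist_force: [0.5, -0.5, -0.1]
finger_gap: 0.001
finger_force: 0.0
time_s: 27.3
ee_pos: [548.5, 215.3, 229.2]
ee_rot: [180.0, -0.1, 97.1]
wrist_force: [0.4, -0.7, -1.0]
finger_gap: -0.0
finger_force: 0.0
scene 267 [[529.0, 65.9, 61.2], [575.8, 85.9, 117.2], [587.0, 124.7, 155.2]]
side 37 [[542.0, 98.2, 91.9], [546.7, 108.6, 105.2], [572.2, 113.9, 131.4]]
501 [547.46843634 215.18652083  80.8124295 ]
```

View pics/fin.png

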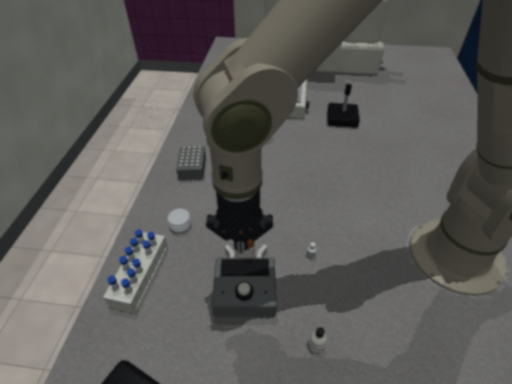

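The side view shows the button back up at (244,290), with the vial, dropper and dishes where they stood. The bottle reads the same in the scene camera as when it was home (y median 85.9 mm), and the tool is touching nothing.

```bash
python3 -c "
from plant import env
print(env.close_job())"
```

```text
the job is handed in; nothing more can be done
None
```

I pushed the bottle upright into the bay and fully home against the back, then pressed the warmer's button all the way down and it sprang back. I handed the job in at about 28 s; the hand-in gave no verdict, and the bystanders I could see (vial, dropper, dishes) had not moved, though the arm hid the jar and beaker in the last view.

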